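# Fit a grinding head in the chuck

### The arm

A 6-joint arm with a two-finger parallel gripper is mounted at the origin on the work surface; the furniture and walls round the work are solid. World frame = base frame: x ahead of the robot, y to its left, z up, the work surface at z = 0. Lengths are in mm, angles in rad, forces in N, time in s.
With the tool pointing down it reaches from about 350 to 925 mm from the base axis. Payload 6.4 kg.
Tool frame: the origin (TCP) lies at the very end of the fingers, on their centre line; the grasp point (between the pads) lies 19 mm behind it; z points along the fingers, y is the direction in which the jaws open and shut (so a half turn about z gives the same grasp; the last joint's range is limited). The gripper opens to 85 mm and grips with 20 to 120 N. Pads are 22 mm wide; open, the fingers measure 114 mm over their backs; the gripper's body (76 mm by 85 mm) begins 54 mm behind the grasp point. The pads swing forward as they close: fully open they stand 13 mm farther back than shut.
Start: joints at [-1.38, 0.245, 1.558, -0, 1.339, -0.174], TCP at [231.901, -607.236, 231.29] pointing down, gripper open.
Joint ranges: [-3.13, 3.13], [-1.02, 2.26], [0.13, 2.54], [-0.95, 4.09], [0.21, 2.88], [-2.74, 2.74]. Speed limits (rad/s): [2.57, 2.57, 3.14, 3.14, 3.14, 3.14].

### API

Orientations are given as a unit quaternion [x, y, z, w].
In Python, from rig import ctrl gives the robot as it stands. Calls block until the motion is done:
- ctrl.movep(position, orientation): joint-space move of the TCP to a pose.
- ctrl.movel(position, orientation=None, velocity=150): straight line of the TCP; orientation=None keeps the orientation; velocity is the mean speed in mm/s.
- ctrl.goto_joints(angles): joint-space move.
- ctrl.release() and ctrl.grab(f_grip=None): open the fingers fully, or close them until they stop; f_grip is the grip in N (None keeps the last).
- ctrl.hold(seconds).
- ctrl.inverse_kinematics(position, orientation): joint angles nearest the present ones, or None.
- ctrl.read_state(): the state.
- ctrl.camera(name): name is "side" or "top" or "wrist"; returns the picture (384x512x3 uint8, red, green, blue); there is no depth.
- ctrl.camera_params(name): a dict with "vertical_fov" (degrees; the focal length in pixels is half the picture's height over the tangent of half this angle, whatever the lens; pixels are square), "cx", "cy" (the principal point, pixels), "extrinsics" (4x4, takes a point from camera to world coordinates); the wrist camera has in their place "hand_eye" (4x4, takes a point from camera to tool coordinates, whose origin is the TCP and whose axes are the flange's). Camera axes: x right, y down, z forward; pixel columns grow to the right and rows downward; lengths in mm; the calibration is good to about 2 mm. A picture is of the moment at which its call begins: read the wrist's pose just before it. camera_params takes no time and is no camera call.
A pose or a line that the arm cannot do raises ctrl.IKError and nothing moves.
- ctrl.close_job(): hands the job in, once; it reports no verdict.
The state is a dict: "time": time; "joint_pos": joint angles; "dq": joint speeds; "joint_efforts": joint torques, N m; "tcp_pos": TCP position; "tcp_rot": TCP orientation; "force": force on the tool from outside, world axes, zero at the start; "ft_torque": the same for the moment, N m; "grip_width": opening from 0.0 (shut) to 1.0 (fully open).
Only numpy, scipy, OpenCV 4.12 (cv2) and the standard library are available. Lean on these libraries where they do the work, as an engineer would, in place of code of your own. Each camera call takes 0.05 s, during which the arm holds its last target. There are 200 camera calls.

### The job

Take the straight-sided diamond grinding head out of the wooden rack and set its shank fully home in the open chuck of the leaning grinder. Then turn the black chuck sleeve clockwise, as seen looking into the chuck, until the three jaws grip the shank firmly and hold the head straight in line with the chuck; let go. Leave the other two heads standing in the rack and do not disturb the dish of tiles or the red jar.

Things in the scene. Friction and masses are not known exactly. Their poses are not given: they have to be found in the camera images.
- chuck: three-jaw chuck of a teal grinding motor fixed on the desk, leaning 35 deg from vertical towards the robot. Origin: on the chuck's axis, on the floor of its well (where a fully home shank end rests); z points out along the axis. Steel nose ends 33.5 mm out: outer radius 15.5 mm, mouth a funnel, radius 11 to 9 mm. Clamp ring and knobs (65 mm to the sides) begin 22 mm behind the origin
- sleeve (a joint): angle of the chuck's black ribbed sleeve (diameter 44 mm, from 4 mm behind to 28 mm in front of the chuck origin along its axis), rad; grows turning clockwise, seen looking into the chuck, and closes the jaws: their inner radius = 8.2 mm - 2.2 mm per rad, so they meet a 10 mm shank near 1.45; stop at 2.0. Stiff (0.15 N m): stays where it is left
- straight_head: mounted diamond grinding head, the straight cylindrical one. Origin: centre of the free end of its steel shank, z along its axis to the head. Shank diameter 10 mm from 0 to 40 mm, brass collar 15 mm wide to 44 mm, grey head diameter 22 mm from 44 to 62 mm. 60 g
- cone_head: the same with a conical grey head (20 mm wide tapering to 7 mm, ends at 64 mm); stays in the rack
- ball_head: the same with a ball-shaped grey head (19 mm wide, ends at 62 mm); stays in the rack
- rack: fixed wooden block 54x150x34 mm, origin at the centre of its underside, long side along y; three blind holes 13 mm wide and 28 mm deep, 45 mm apart along y, each holding one head upright, shank down
- jaw_1: chuck jaw, steel, 26 mm long, 5 mm wide; moves radially. Origin on the chuck's axis displaced by the jaw's travel
- jaw_2: second jaw, 120 deg round
- jaw_3: third jaw, 240 deg round
- tile_dish: small dish of peach tiles, 102 mm wide, 26 mm high, origin under its centre; a bystander
- jar_red: glass jar of red tiles with a black lid, 49 mm wide, 59 mm high, origin under its centre; a bystander
Mind the look-alikes: they are no part of the job. Leave any pink look-alike of the straight_head alone.

How it is judged (in metres and radians):
On the way:
1. the straight head's shank is fully home in the chuck with the jaws still open (z of straight_head in the frame of chuck between -0.003 and 0.004 m and distance between straight_head and chuck below 0.007 m and angle between the z axis of straight_head and the z axis of chuck, either way round below 0.35 rad and value of joint sleeve below 1.2 rad), for 0.2 s.
At the end, for the whole second after the job is handed in: The straight head sits in the chuck with its shank end within 4 mm of the well floor (and within 5 mm of the chuck origin), its axis within 0.05 rad of the chuck's, each of the three jaws pressing on it with more than 4 N, at rest; the cone and ball heads stand upright (within 0.2 rad) in the rack (z of straight_head in the frame of chuck between -0.003 and 0.004 m and distance between straight_head and chuck below 0.005 m and angle between the z axis of straight_head and the z axis of chuck, either way round below 0.05 rad and contact force between each of jaw_1, jaw_2, jaw_3 and straight_head above 4 N and linear speed of straight_head below 0.01 m/s and angle between each of cone_head, ball_head's own z axis and vertical below 0.2 rad); the robot touches nothing.
It fails at once if another head is moved by more than 12 mm (distance of any of cone_head, ball_head from where it was at the start of the episode above 0.012 m).
It fails at once if the dish or the jar is moved by more than 20 mm (distance of any of tile_dish, jar_red from where it was at the start of the episode above 0.02 m).
It also fails if it takes over 61 s, if anything falls off the work surface, if the arm or the gripper's body presses on something with over 40 N, if the wrist force passes 120 N, or if a joint passes its speed limit or range.

## Working session

There is one attempt and no reset: what is moved stays moved. The work goes in short steps, each a Python script; the robot and the scene stay as the last script left them, time stands still between calls to the robot, and variables do not carry over. Pictures are saved under pics/ and viewed, about 8 in all and at most 12, crops included, and the job is handed in when it is done.

```bash
mkdir -p pics; ls; python3 - <<'E'
from rig import ctrl
import cv2, numpy as np
for n in("side","top"):
    im=ctrl.camera(n); cv2.imwrite(f"pics/{n}0.png",im[:,:,::-1]); p=ctrl.camera_params(n); print(n,{k:np.round(v,3).tolist() for k,v in p.items()})
print(ctrl.camera_params("wrist"), ctrl.read_state())
a=cv2.imread("pics/side0.png");b=cv2.imread("pics/top0.png")
E
```

```text
pics
side {'vertical_fov': 48.027, 'cx': 258.923, 'cy': 195.548, 'extrinsics': [[-0.881, -0.253, 0.399, 126.139], [-0.473, 0.489, -0.733, 732.596], [-0.01, -0.835, -0.551, 696.978], [0.0, 0.0, 0.0, 1.0]]}
top {'vertical_fov': 51.356, 'cx': 259.311, 'cy': 194.732, 'extrinsics': [[-0.011, -0.985, 0.174, 353.154], [-1.0, 0.01, -0.005, -55.75], [0.003, -0.174, -0.985, 1358.137], [0.0, 0.0, 0.0, 1.0]]}
{'vertical_fov': 64.93765080449317, 'cx': 253.53694501994036, 'cy': 194.67724810438642, 'hand_eye': array([[-3.06187005e-04, -9.47865313e-01, -3.18671076e-01,
         8.14306243e+01],
       [ 9.99999890e-01, -4.03506052e-04,  2.39376663e-04,
        -7.97068516e-01],
       [-3.55482544e-04, -3.18670968e-01,  9.47865332e-01,
        -1.43463666e+02],
       [ 0.00000000e+00,  0.00000000e+00,  0.00000000e+00,
         1.00000000e+00]])} {'time': 0.1, 'joint_pos': array([-1.38010253e+00,  2.45721624e-01,  1.55889344e+00,  1.17854416e-05,
        1.33871687e+00, -1.74094019e-01]), 'dq': array([-0.00068256, -0.00134835, -0.00367288, -0.00231062, -0.00049017,
        0.00128956]), 'joint_efforts': array([-5.06647139e-04, -4.30671501e+01, -3.27129221e+01, -1.90034061e-04,
        2.82192923e-03,  2.63267543e-05]), 'tcp_pos': array([ 231.80320003, -606.72303101,  230.30427283]), 'tcp_rot': array([ 9.83412169e-01,  1.81382883e-01, -1.48447053e-06, -8.69657425e-04]), 'force': array([-0.3729289 , -0.40149168, -0.10058253]), 'ft_torque': array([ 0.01628939, -0.03404544, -0.004821  ]), 'grip_width': 1.0015385154319176}
```

View pics/side0.png

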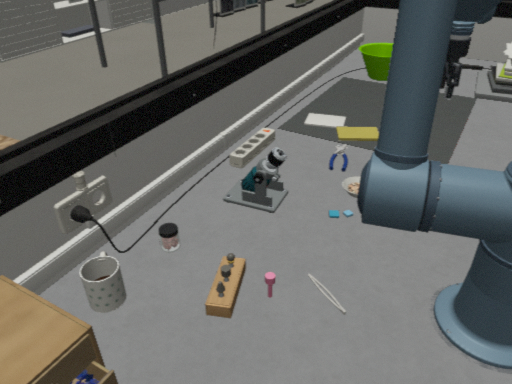

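View pics/top0.png

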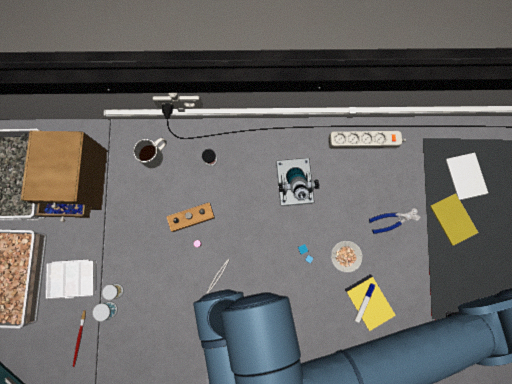

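The side view shows the rack at about (227,286) with three heads, the pink decoy at (270,285), and the grinder at (262,180). In the top view the rack is at (190,217) and the chuck mouth near (300,193). I'll get rough positions, then enlarge both views.

```bash
cat > h.py <<'E'
from rig import ctrl
import cv2, numpy as np
from scipy.spatial.transform import Rotation as R
def cam(n,st=None):
    p=ctrl.camera_params(n); f=192/np.tan(np.radians(p["vertical_fov"]/2))
    if n=="wrist":
        T=np.eye(4); T[:3,:3]=R.from_quat(st["tcp_rot"]).as_matrix(); T[:3,3]=st["tcp_pos"]; E=T@p["hand_eye"]
    else: E=np.array(p["extrinsics"])
    return f,p["cx"],p["cy"],E
def ray(c,u,v):
    f,cx,cy,E=c; d=E[:3,:3]@np.array([(u-cx)/f,(v-cy)/f,1]); return E[:3,3],d/np.linalg.norm(d)
def onz(c,u,v,z):
    o,d=ray(c,u,v); return o+d*(z-o[2])/d[2]
def tri(obs):
    A=np.zeros((3,3));b=np.zeros(3)
    for c,u,v in obs:
        o,d=ray(c,u,v);P=np.eye(3)-np.outer(d,d);A+=P;b+=P@o
    x=np.linalg.solve(A,b)
    return x,[np.linalg.norm((np.eye(3)-np.outer(d,d))@(x-o)) for o,d in (ray(*q) for q in obs)]
def proj(c,X):
    f,cx,cy,E=c; q=np.linalg.inv(E)@np.append(X,1); return np.array([f*q[0]/q[2]+cx,f*q[1]/q[2]+cy])
def snap(n,name):
    st=ctrl.read_state(); im=ctrl.camera(n); cv2.imwrite(f"pics/{name}.png",im[:,:,::-1])
    np.savez(f"pics/{name}.npz",tcp_pos=st["tcp_pos"],tcp_rot=st["tcp_rot"]); return im,cam(n,st)
def load(n,name):
    return cam(n,np.load(f"pics/{name}.npz"))
E
python3 - <<'E'
from h import *
t=cam("top");s=cam("side")
for n,u,v,z in(("rackL",168,227,34),("rackR",214,209,34),("h1",181,219,55),("h3",202,210,55),("chuck",300,193,150),("dish",347,256,20),("jar",209,157,50)):print(n,onz(t,u,v,z).round())
print("chuck tri",tri([(t,300,193),(s,278,156)]))
a=cv2.imread("pics/side0.png");b=cv2.imread("pics/top0.png")
f=lambda i,x,y,w,h:cv2.resize(i[y:y+h,x:x+w],(400,300),interpolation=cv2.INTER_CUBIC)
cv2.imwrite("pics/crop.png",np.vstack([np.hstack([f(a,195,240,80,60)[:],f(a,216,145,88,66)]),np.hstack([f(b,155,190,80,60),f(b,260,150,80,60)])]))
E
```

```text
rackL [481. 242.  34.]
rackR [540.  90.  34.]
h1 [505. 195.  55.]
h3 [534. 127.  55.]
chuck [ 570. -187.  150.]
dish [ 380. -351.   20.]
jar [715. 107.  50.]
chuck tri (array([ 569.05448707, -187.22826233,  150.40337673]), [np.float64(1.269321153973991), np.float64(1.2693211539736813)])
```

View pics/crop.png

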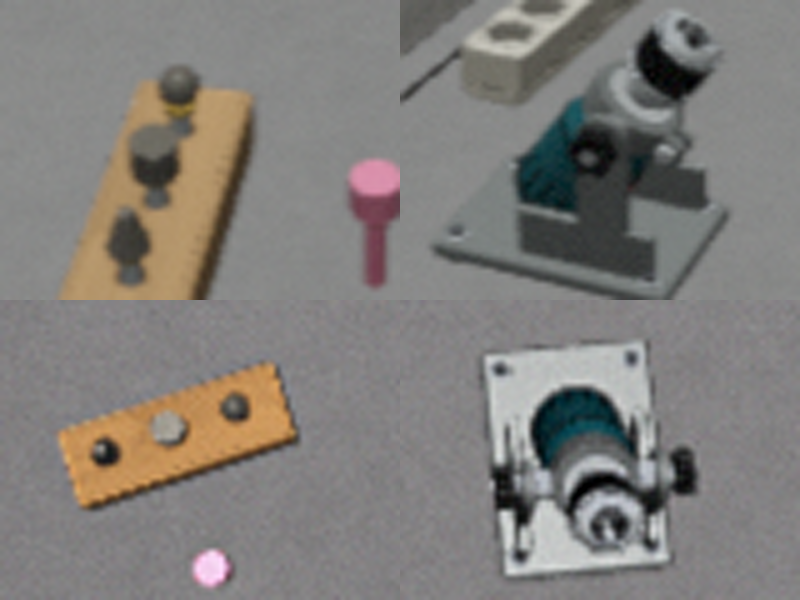

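In the crop, the straight head is the middle one: top view at (188.6,215.6), side view at (226.4,268). The cone is nearer +y and the ball nearer −y. The chuck mouth is at (301,194) in the top view. Next I'll look at the chuck with the wrist camera from two positions on the way to the rack.

```bash
cat >> h.py <<'E'
T35=np.radians(35)
def axis(phi): return np.array([-np.sin(T35)*np.cos(phi),-np.sin(T35)*np.sin(phi),np.cos(T35)])
def rot(z,ydir):
    z=z/np.linalg.norm(z); y=ydir-z*(ydir@z); y/=np.linalg.norm(y); return np.c_[np.cross(y,z),y,z]
def quat(z,ydir,roll=0): return (R.from_matrix(rot(z,ydir))*R.from_euler('z',roll)).as_quat()
E
python3 - <<'E'
from h import *
t=cam("top");s=cam("side")
print("head top",tri([(t,188.6,215.6),(s,226.4,268)]))
a=axis(0.1); nose=np.array([569,-187,150.])
for r in np.arange(-3.1,3.1,.52):
    P=nose+a*110; q=ctrl.inverse_kinematics(P,quat(-a,np.array([0,1.,0]),r)); print(round(r,2),None if q is None else np.round(q,2))
for sg in(1,-1):
    q=ctrl.inverse_kinematics([519,162,200],quat(np.array([0,0,-1.]),sg*np.array([.93,.36,0])));print(q)
E
```

```text
head top (array([514.3158823 , 168.9109046 ,  64.26925097]), [np.float64(0.3784828676195991), np.float64(0.378482867619641)])
-3.1 [-0.8  -0.3   2.16  0.58  0.96  0.54]
-2.58 [-0.8  -0.3   2.16  0.58  0.96  1.06]
-2.06 [-0.8  -0.3   2.16  0.58  0.96  1.58]
-1.54 [-0.8  -0.3   2.16  0.58  0.96  2.1 ]
-1.02 [-0.8  -0.3   2.16  0.58  0.96  2.62]
-0.5 None
0.02 [-0.8  -0.3   2.16  0.58  0.96 -2.63]
0.54 [-0.8  -0.3   2.16  0.58  0.96 -2.11]
1.06 [-0.8  -0.3   2.16  0.58  0.96 -1.59]
1.58 [-0.8  -0.3   2.16  0.58  0.96 -1.07]
2.1 [-0.8  -0.3   2.16  0.58  0.96 -0.55]
2.62 [-0.8  -0.3   2.16  0.58  0.96 -0.03]
[ 9.39447739e-02  2.74024446e-02  1.85796354e+00 -4.44089210e-16
  1.25622667e+00 -2.75388884e-01]
None
```

```bash
python3 - <<'E'
from h import *
a=axis(0.1); nose=np.array([569,-187,150.]); q=quat(-a,np.array([0,1.,0]),np.pi)
ctrl.movep(nose+a*110+[0,-60,0],q); snap("wrist","w1")
ctrl.movel(nose+a*110+[0,60,0],q,250); snap("wrist","w2")
print(ctrl.read_state()["time"])
cv2.imwrite("pics/w12.png",np.hstack([cv2.imread("pics/w1.png")[:,:400],cv2.imread("pics/w2.png")[:,112:]]))
E
```

```text
2.45
```

View pics/w12.png

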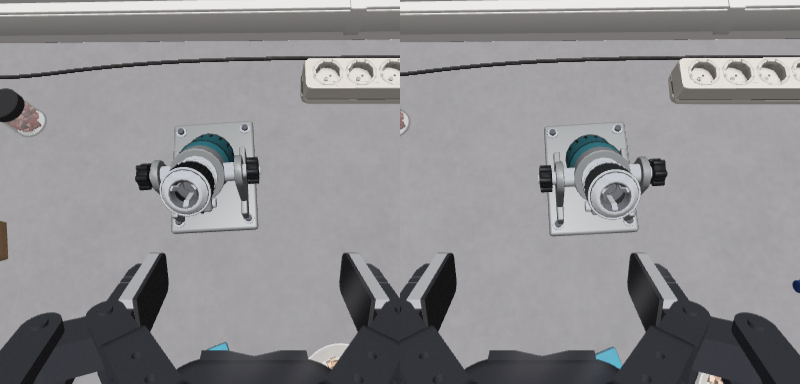

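Left half (w1): nose centre at about (186,191), knobs at (144,176) and (251,169). Right half (w2, full-image pixels): nose at (324,194), knobs at (257,178) and (369,171). Next I'll refine these and triangulate.

```bash
python3 - <<'E'
from h import *
res={}
for n,(nu,nv),ks in(("w1",(186,191),((144,176),(251,169))),("w2",(324,194),((257,178),(369,171)))):
    im=cv2.imread(f"pics/{n}.png");g=cv2.cvtColor(im,cv2.COLOR_BGR2GRAY);c=load("wrist",n)
    x0,y0=nu-45,nv-45;b=cv2.resize(g[y0:y0+90,x0:x0+90],None,fx=4,fy=4,interpolation=cv2.INTER_CUBIC)
    h=cv2.HoughCircles(b,cv2.HOUGH_GRADIENT,1,20,param1=120,param2=25,minRadius=75,maxRadius=125)
    print(n,"circles",[(x0+(u-1.5)/4,y0+(v-1.5)/4,r/4) for u,v,r in h[0][:4]])
    kk=[]
    for u,v in ks:
        m=np.zeros_like(g);m[v-18:v+18,u-14:u+14]=(g[v-18:v+18,u-14:u+14]<75)
        k,l,st,ce=cv2.connectedComponentsWithStats(m);i=1+np.argmax(st[1:,4]);kk.append(ce[i]);print("knob",ce[i].round(1),st[i].tolist())
    res[n]=(c,kk)
K=[tri([(res[n][0],*res[n][1][i]) for n in res]) for i in(0,1)]
print(K); d=K[1][0]-K[0][0]; print("len",np.linalg.norm(d),"phi",np.arctan2(-d[0],-d[1])," ",np.arctan2(d[0],d[1]))
print("nose",tri([(res["w1"][0],186,191),(res["w2"][0],324,194)]))
E
```

```text
w1 circles [(np.float32(189.75), np.float32(185.25), np.float32(24.475)), (np.float32(185.0), np.float32(191.0), np.float32(23.95)), (np.float32(195.0), np.float32(177.0), np.float32(21.475)), (np.float32(190.0), np.float32(190.25), np.float32(29.45))]
knob [143.2 176.6] [135, 164, 18, 26, 347]
knob [250.6 172. ] [237, 152, 22, 35, 379]
w2 circles [(np.float32(326.25), np.float32(194.75), np.float32(23.65)), (np.float32(323.5), np.float32(189.75), np.float32(27.775)), (np.float32(329.0), np.float32(199.5), np.float32(28.9)), (np.float32(330.75), np.float32(191.75), np.float32(21.45))]
knob [257.6 178.5] [251, 165, 14, 27, 292]
knob [369.8 171.9] [361, 159, 18, 27, 371]
[(array([ 594.79354607, -128.81485187,  111.39361627]), [np.float64(0.00022559076921878571), np.float64(0.00022559076948367243)]), (array([ 601.53112884, -241.91051821,  114.38285655]), [np.float64(1.0147193047043943), np.float64(1.0147193047044802)])]
len 113.33560925469864 phi -0.05950386227831561   3.082088791311478
nose (array([ 566.87467423, -188.21356225,  153.61115373]), [np.float64(0.13369038656571458), np.float64(0.13369038656569054)])
```

```bash
python3 - <<'E'
from h import *
for n,pts in(("w1",[(174,127),(173,233),(252,123),(257,230)]),("w2",[(257,127),(263,236),(336,124),(349,232)])):
    c=load("wrist",n);P=[onz(c,u,v,8) for u,v in pts]
    print(n,np.round(P,0).tolist())
    for i,j in((0,1),(2,3)): d=P[j]-P[i];print("edge phi",np.arctan2(-d[1],-d[0]),np.linalg.norm(d))
    for i,j in((0,2),(1,3)): d=P[j]-P[i];print("cross phi",np.arctan2(d[0],-d[1]),np.linalg.norm(d))
# go above the rack
q=quat(np.array([0,0,-1.]),np.array([.93,.36,0]))
st=ctrl.read_state();p=st["tcp_pos"];ctrl.movep([480,30,260],q)
ctrl.movep([514,168,150],q)
snap("wrist","r1");print(ctrl.read_state()["time"])
E
```

```text
w1 [[710.0, -118.0, 8.0], [552.0, -134.0, 8.0], [717.0, -234.0, 8.0], [559.0, -246.0, 8.0]]
edge phi 0.09801461895671797 159.0261547428972
edge phi 0.07465966617567832 159.28753378665326
cross phi 0.0627816732988485 116.35727774374867
cross phi 0.05968497144365337 112.6479888433382
w2 [[711.0, -121.0, 8.0], [551.0, -134.0, 8.0], [717.0, -236.0, 8.0], [559.0, -246.0, 8.0]]
edge phi 0.07836165010455652 160.62806498940517
edge phi 0.06242478237822514 158.03079877517217
cross phi 0.04940751312589116 114.9470861566529
cross phi 0.07204040393443732 112.38274300304147
4.325
```

View pics/r1.png

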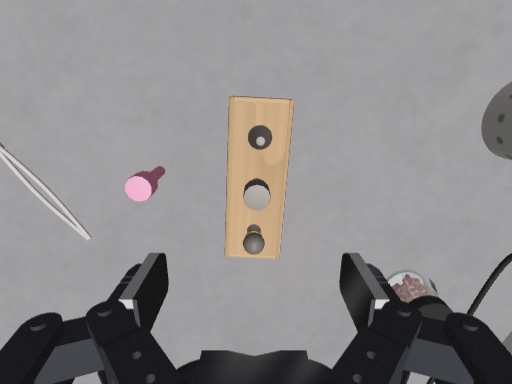

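The wrist view shows the straight head's flat disc at (256,197), the cone at (260,138), the ball at (254,240), and the pink decoy well off to the left. Next I'll locate the disc, descend and grasp it.

```bash
python3 - <<'E'
from h import *
c=load("wrist","r1")
P=onz(c,256.5,197,68); 
e=[onz(c,u,v,34) for u,v in((230,97),(226,257),(292,100),(279,258))]
d1=e[0]-e[1];d2=e[2]-e[3];print(P,d1,d2)
t=cam("top");print("top cam",onz(t,188.6,215.6,68))
d=(d1+d2);d/=np.linalg.norm(d); y=np.array([d[1],-d[0],0]); y*=np.sign(y[0]); print("mid-edge",np.mean(e,0),y)
q=quat(np.array([0,0,-1.]),y)
ctrl.movep([P[0],P[1],110],q); ctrl.movel([P[0],P[1],42],q,100)
print(ctrl.read_state()["force"]); 
ctrl.grab(40); st=ctrl.read_state();print(st["grip_width"],st["force"],st["tcp_pos"],st["time"])
snap("wrist","r2")
E
```

```text
[514.72809464 172.1158497   68.        ] [-46.47042936 141.67119548   0.        ] [-46.87196913 140.21189225   0.        ]
top cam [514.19708646 168.42970417  68.        ]
mid-edge [515.06393096 171.97457253  34.        ] [0.94930646 0.3143521  0.        ]
[-0.41782961 -0.62735879 -0.17995855]
0.2386553115557089 [-0.02240732  0.26821486  2.89504859] [514.91243531 172.13312344  42.29718526] 6.05
```

```bash
python3 - <<'E'
from h import *
p=ctrl.read_state()["tcp_pos"]
ctrl.movel([p[0],p[1],120],None,120); snap("wrist","r3"); 
st=ctrl.read_state();print(st["grip_width"],st["force"],st["time"]); ctrl.movel([p[0],p[1],260],None,250)
snap("side","s3")
a=cv2.imread("pics/r3.png")[230:384,160:352];b=cv2.imread("pics/s3.png")
c=cam("side"); u,v=proj(c,np.array([p[0],p[1],230])).astype(int); print(u,v)
b=b[max(v-60,0):v+60,u-50:u+50]
cv2.imwrite("pics/c3.png",np.hstack([cv2.resize(a,(480,385)),cv2.resize(b,(320,385))]))
E
```

```text
0.24563131354222323 [ 0.27656874  0.01728877 -1.36342451] 6.95
220 204
```

View pics/c3.png

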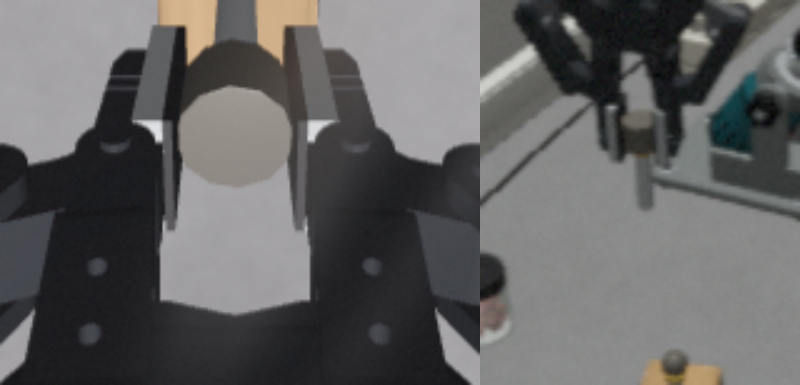

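The head is held straight, with its disc at about (254.4,284.8) in the full wrist image, and the ball is still standing in the rack. Next I'll compute the in-hand offset, go to the chuck axis and look before inserting.

```bash
cat >> h.py <<'E'
PHI=0.07; A=axis(PHI); NOSE=np.array([568,-187.8,152.]); O=NOSE-33.5*A
Q=quat(-A,np.array([0,1.,0]),np.pi); RQ=R.from_quat(Q).as_matrix(); L=36.3
def fa(): return ctrl.read_state()["force"]@A
E
python3 - <<'E'
from h import *
c=load("wrist","r3");p=ctrl.camera_params("wrist")
st=np.load("pics/r3.npz");o,d=ray(c,254.4,284.8);M=R.from_quat(st["tcp_rot"]).as_matrix()
o=M.T@(o-st["tcp_pos"]);d=M.T@d; off=o+d*(-25.7-o[2])/d[2]; print("off",off)
off[2]=0; off[1]=0; np.save("off.npy",off)
T=O+(L+33.5+12)*A-RQ@off
ctrl.movep(T+60*A,Q); ctrl.movel(T,Q,120)
s=ctrl.read_state();print(s["joint_pos"].round(2),s["force"],s["time"],s["tcp_pos"]-T)
snap("wrist","i1");snap("side","i2");snap("top","i3")
a=cv2.imread("pics/i1.png")[150:384,140:372];b=cv2.imread("pics/i2.png")[110:210,230:330];e=cv2.imread("pics/i3.png")[150:230,260:340]
cv2.imwrite("pics/c4.png",np.hstack([cv2.resize(x,(n,400)) for x,n in((a,397),(b,400))]))
E
```

```text
off [ -0.43592968  -0.18037395 -25.7       ]
[-0.72 -0.16  2.14  0.61  0.8   0.48] [ 0.71772962  0.42474509 -0.63625212] 9.725 [0.34789137 0.32365785 0.3459833 ]
```

View pics/c4.png

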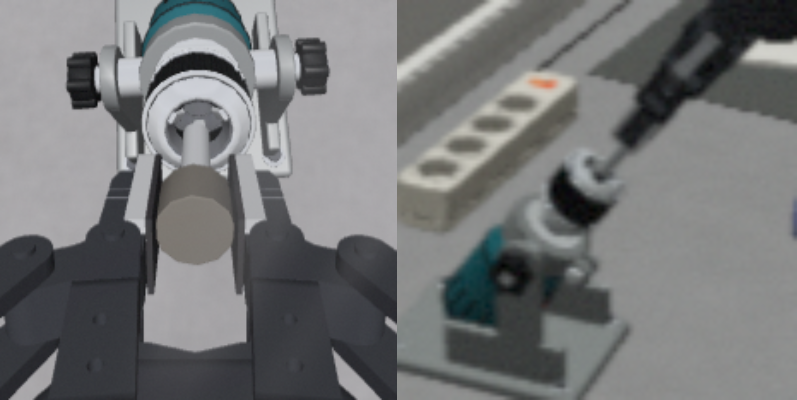

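The shank is in line with the mouth: mouth centre and shank are both at about x=197 in the crop, and the side view agrees. Inserting with force checks.

```bash
python3 - <<'E'
from h import *
off=np.load("off.npy"); B=O-RQ@off; f0=ctrl.read_state()["force"]
def go(h,v): ctrl.movel(B+(L+h)*A,Q,v); s=ctrl.read_state(); return (s["force"]-f0), s
for h,v in [(25,60),(15,60),(8,60)]+[(x,40) for x in np.arange(6,-9,-1)]:
    f,s=go(h,v); hh=(s["tcp_pos"]-B)@A-L
    print(h,round(hh,1),"fa",round(f@A,1),"lat",(RQ.T@f)[:2].round(1),round(s["time"],2))
    if f@A>6 or np.linalg.norm(f)>20: break
E
```

```text
25 24.5 fa 0.1 lat [ 0.1 -1.1] 10.37
15 14.6 fa 0.0 lat [1.  0.1] 10.68
8 9.4 fa 11.9 lat [0.7 0.2] 10.95
```

```bash
python3 - <<'E'
from h import *
snap("wrist","j1");snap("side","j2")
s=ctrl.read_state();print(s["tcp_pos"],s["force"],s["grip_width"])
print("nose proj",proj(cam("side"),NOSE),"tcp",proj(cam("side"),s["tcp_pos"]))
a=cv2.imread("pics/j1.png")[150:384,140:372];b=cv2.imread("pics/j2.png")[120:190,245:315]
cv2.imwrite("pics/c5.png",np.hstack([cv2.resize(x,(n,400),interpolation=cv2.INTER_CUBIC) for x,n in((a,397),(b,400))]))
E
```

```text
[ 563.33253116 -189.83586988  163.47791837] [-6.4079319  -0.72361324  8.99169105] 0.24019870510705227
nose proj [277.98832978 155.39208276] tcp [279.96954722 151.62026397]
```

View pics/c5.png

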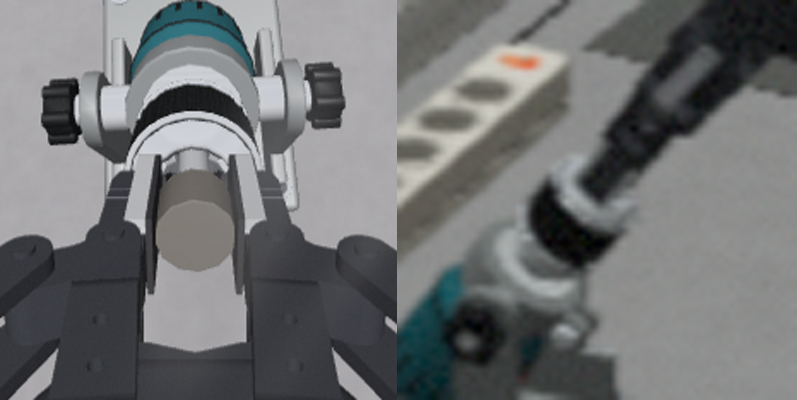

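The fingertips overlap the nose ring, so it isn't clear whether the floor or the nose stopped the head. I'll release, back off and look.

```bash
python3 - <<'E'
from h import *
ctrl.release(); p=ctrl.read_state()["tcp_pos"]; ctrl.movel(p+80*A,Q,200)
snap("wrist","k1");snap("side","k2");print(ctrl.read_state()["time"])
a=cv2.imread("pics/k1.png")[130:270,170:330];b=cv2.imread("pics/k2.png")[120:190,245:315]
cv2.imwrite("pics/c6.png",np.hstack([cv2.resize(x,(n,400),interpolation=cv2.INTER_CUBIC) for x,n in((a,457),(b,343))]))
E
```

```text
12.3417
```

View pics/c6.png

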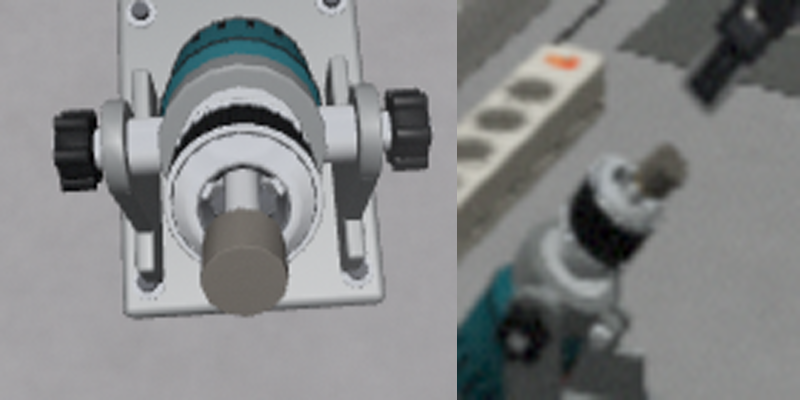

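The head stands in the chuck past the jaw tops. Gravity would also slide it home along the 35° axis. I'll triangulate the head top and ring to correct the depth of the chuck origin.

```bash
python3 - <<'E'
from h import *
k=load("wrist","k1");s=cam("side")
def rep(n,X,r): print(n,X.round(1),"res",np.round(r,1),"axial from O",round((X-O)@A,1),"lat",(RQ.T@(X-O))[:2].round(1))
rep("headtop w+s",*tri([(k,255.4,225.2),(s,289.5,148.9)]))
rep("ring w+s",*tri([(k,255.8,196.5),(s,281.7,153.3)]))
rep("ring 3 wrist",*tri([(k,255.8,196.5),(load("wrist","w1"),186,191),(load("wrist","w2"),324,194)]))
f=k[0]
for n,r,px in(("head",11,15.2),("ring22",22,27),("ring15.5",15.5,27)):
    print(n,"camera depth",f*r/px)
for ax in(33.5,28,62,71.4,37.4,42.9): print(ax,"proj k1",proj(k,O+ax*A).round(1),"side",proj(s,O+ax*A).round(1),"depth",(np.linalg.inv(k[3])@np.append(O+ax*A,1))[2].round(1))
E
```

```text
headtop w+s [ 538.8 -190.8  177.5] res [2.3 2.3] axial from O 71.2 lat [-9.3  1.5]
ring w+s [ 563.1 -190.6  159.8] res [4.4 4.4] axial from O 42.8 lat [0.4 2.4]
ring 3 wrist [ 567.6 -188.6  153.8] res [1.6 0.7 0.9] axial from O 35.2 lat [0.7 0.7]
head camera depth 218.36577994761694
ring22 camera depth 245.86369297805757
ring15.5 camera depth 173.22214732544964
33.5 proj k1 [254.2 198.4] side [278.  155.4] depth 248.1
28 proj k1 [254.1 196.3] side [276.9 156.7] depth 253.3
62 proj k1 [254.3 211.3] side [283.9 148.7] depth 221.1
71.4 proj k1 [254.3 216.2] side [285.9 146.4] depth 212.2
37.4 proj k1 [254.2 200. ] side [278.8 154.5] depth 244.4
42.9 proj k1 [254.2 202.3] side [279.9 153.2] depth 239.2
```

All the depth cues put the chuck origin about 8 mm further out than I assumed. The visible ring is the sleeve rim, so contact at +9 mm was the floor, and the droop angle of about 0.15 rad fits an open chuck. Next I'll grip the sleeve and turn with joint 6.

```bash
cat >> h.py <<'E'
O2=O+8*A+RQ@np.array([.5,.6,0])
E
python3 - <<'E'
from h import *
q=quat(-A,np.array([0,1.,0]),np.pi-1.2)
ctrl.movep(O2+90*A,q); f0=ctrl.read_state()["force"]
for h in(40,15,5,0,-3):
    ctrl.movel(O2+h*A,q,120 if h>5 else 60); f=ctrl.read_state()["force"]-f0
    if np.linalg.norm(f)>6: print("contact",h,f); break
s=ctrl.read_state();print(s["joint_pos"].round(2),(s["force"]-f0).round(1),s["time"])
ctrl.grab(30); s=ctrl.read_state();print("grip",s["grip_width"],"F",RQ.T@(s["force"]-f0),"M",s["ft_torque"],s["time"])
snap("wrist","m1")
E
```

```text
[-0.66  0.05  2.08  0.68  0.65 -0.78] [-1.1  1.3 -0.4] 15.2
grip 0.49252664871951796 F [ 0.66465366 -0.76603524 -3.83722827] M [-0.06783182  0.07880157 -0.01283971] 15.6667
```

View pics/m1.png

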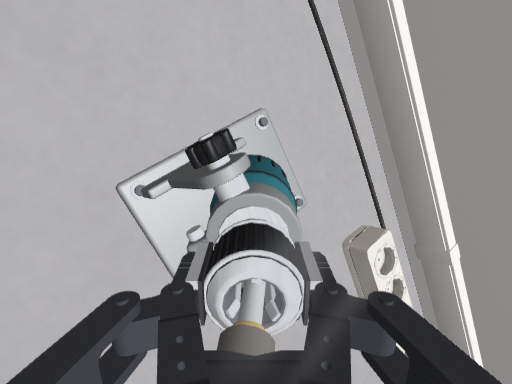

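The fingers straddle the black sleeve evenly, the opening is about 44 mm, and side forces are small. Now turning.

```bash
python3 - <<'E'
from h import *
ctrl.grab(70); s=ctrl.read_state();j=s["joint_pos"].copy();f0=s["force"];m0=s["ft_torque"]@A
print("F",(RQ.T@f0).round(1))
t=0
while t<1.95:
    t+=.3 if t<1.15 else .05
    g=j.copy();g[5]+=t;ctrl.goto_joints(g);s=ctrl.read_state()
    m=s["ft_torque"]@A-m0
    print(round(t,2),"act",round(s["joint_pos"][5]-j[5],3),"M",round(m,2),"j6",round(s["joint_efforts"][5],2),"F",(s["force"]-f0).round(0),"w",round(s["grip_width"],3),round(s["time"],1))
    if abs(m)>1.0 or np.linalg.norm(s["force"]-f0)>40: break
snap("wrist","n1")
E
```

```text
F [-1.1 -0.2 -7.1]
0.3 act 0.297 M -0.19 j6 -0.08 F [ 4.  0. -3.] w 0.482 16.3
0.6 act 0.596 M -0.14 j6 -0.06 F [ 2. -1. -2.] w 0.479 16.7
0.9 act 0.896 M -0.13 j6 -0.08 F [ 3. -0. -2.] w 0.483 17.1
1.2 act 1.195 M -0.02 j6 -0.04 F [ 2. -1. -1.] w 0.484 17.5
1.25 act 1.247 M -0.07 j6 -0.04 F [ 2. -1. -2.] w 0.483 17.8
1.3 act 1.298 M -0.07 j6 -0.03 F [ 1. -1. -1.] w 0.486 18.0
1.35 act 1.348 M 0.01 j6 -0.02 F [ 1. -2. -1.] w 0.485 18.2
1.4 act 1.398 M -0.0 j6 0.0 F [ 2. -2. -2.] w 0.484 18.5
1.45 act 1.448 M -0.0 j6 0.02 F [ 2. -1. -2.] w 0.484 18.8
1.5 act 1.498 M 0.01 j6 0.04 F [ 0. -3. -1.] w 0.48 19.0
1.55 act 1.548 M 0.0 j6 0.07 F [ 1. -2. -0.] w 0.484 19.2
1.6 act 1.598 M -0.01 j6 0.09 F [ 1. -2. -1.] w 0.479 19.5
1.65 act 1.648 M 0.3 j6 0.32 F [ 0. -3. -1.] w 0.483 19.8
1.7 act 1.695 M 2.14 j6 2.11 F [ 4. -3. -2.] w 0.481 20.0
```

Torque rose sharply at 1.70 rad of turn, reaching 2.1 N m. I'll let go, back off and check straightness.

```bash
python3 - <<'E'
from h import *
ctrl.release(); p=ctrl.read_state()["tcp_pos"]; s=ctrl.read_state()
ctrl.movel(p+90*A,None,150); q=Q; ctrl.movep(O2+70*A+RQ@np.array([-75,0,-40]),Q); ctrl.hold(.3)
snap("wrist","p1");snap("side","p2");snap("top","p3");s=ctrl.read_state();print(s["time"],s["force"])
k=load("wrist","p1")
for ax in(0,33.5,62): print(ax,proj(k,O2+ax*A).round(1),proj(cam("side"),O2+ax*A).round(1))
a=cv2.imread("pics/p1.png")[100:300,150:350];b=cv2.imread("pics/p2.png")[120:190,245:315]
cv2.imwrite("pics/c7.png",np.hstack([cv2.resize(x,(400,400),interpolation=cv2.INTER_CUBIC) for x in(a,b)]))
E
```

```text
22.425 [-0.6257116   0.61839491 -0.31864055]
0 [254.2 102.8] [272.8 161. ]
33.5 [254.3 104.2] [279.6 153.3]
62 [254.5 105.8] [285.5 146.5]
```

View pics/c7.png

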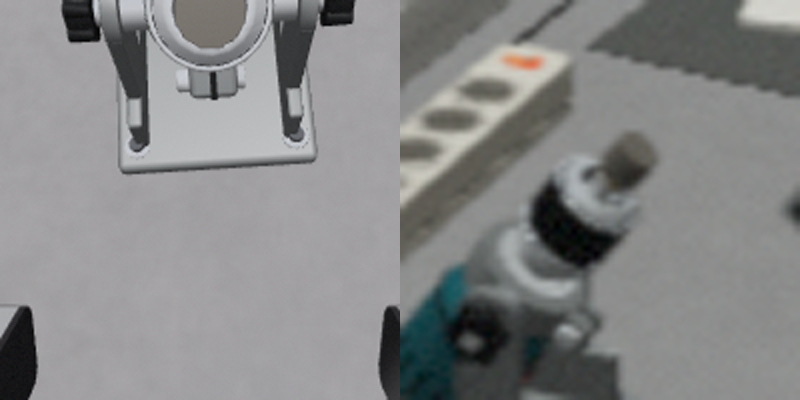

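The camera now looks almost down the axis, and the head's disc appears concentric with the sleeve ring. I'll measure that numerically.

```bash
python3 - <<'E'
from h import *
im=cv2.imread("pics/p1.png");k=load("wrist","p1")
roi=im[60:150,205:305].astype(int); b,g,r=roi[...,0],roi[...,1],roi[...,2]
m=((r-b>8)&(r>60)&(r<200)).astype(np.uint8)
n,l,st,ce=cv2.connectedComponentsWithStats(m);i=1+np.argmax(st[1:,4])
print("head",ce[i]+[205,60],st[i])
cs,_=cv2.findContours((l==i).astype(np.uint8),cv2.RETR_EXTERNAL,cv2.CHAIN_APPROX_NONE)
print("circle",cv2.minEnclosingCircle(cs[0]))
big=cv2.resize(cv2.cvtColor(im[60:150,205:305],cv2.COLOR_BGR2GRAY),None,fx=4,fy=4,interpolation=cv2.INTER_CUBIC)
h=cv2.HoughCircles(big,cv2.HOUGH_GRADIENT,1,8,param1=120,param2=25,minRadius=70,maxRadius=150)
print([(205+(u-1.5)/4,60+(v-1.5)/4,rr/4) for u,v,rr in h[0][:6]])
cv2.imwrite("pics/c8.png",cv2.resize(np.hstack([im[50:160,195:315],]),None,fx=5,fy=5,interpolation=cv2.INTER_CUBIC))
E
```

```text
head [254.7055336  105.18478261] [  33   27   35   37 1012]
circle ((49.5, 45.0), 18.554075241088867)
[(np.float32(253.25), np.float32(103.0), np.float32(31.75)), (np.float32(255.75), np.float32(101.75), np.float32(33.2)), (np.float32(255.25), np.float32(104.0), np.float32(31.025)), (np.float32(254.25), np.float32(99.0), np.float32(30.15)), (np.float32(251.5), np.float32(101.5), np.float32(33.975)), (np.float32(252.75), np.float32(105.0), np.float32(30.175))]
```

View pics/c8.png

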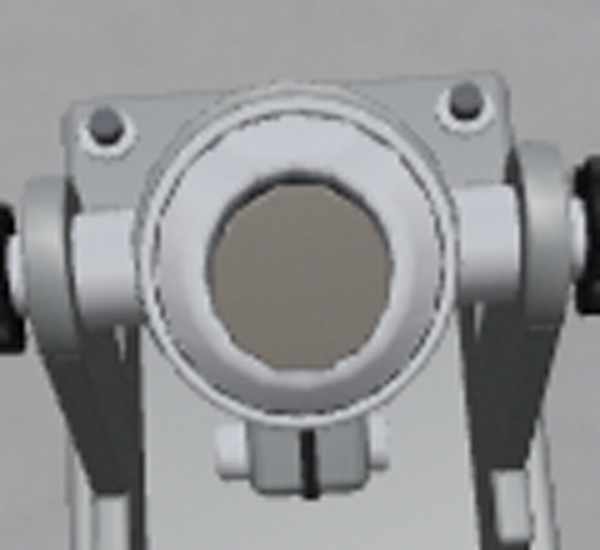

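```bash
cat > meas.py <<'E'
from h import *
def meas(name):
    im=cv2.imread(f"pics/{name}.png").astype(np.uint8); k=load("wrist",name)
    S=4; u0,v0=proj(k,O2+30*A).astype(int); x0,y0=u0-50,max(v0-50,0)
    c=cv2.resize(im[y0:y0+100,x0:x0+100],None,fx=S,fy=S,interpolation=cv2.INTER_CUBIC)
    i=c.astype(int); m=((i[...,2]-i[...,0]>8)&(i[...,2]>60)&(i[...,2]<200)).astype(np.uint8)
    cs,_=cv2.findContours(m,cv2.RETR_EXTERNAL,cv2.CHAIN_APPROX_NONE); cc=max(cs,key=cv2.contourArea)
    e=cv2.fitEllipse(cc); hd=np.array(e[0])
    g=cv2.cvtColor(c,cv2.COLOR_BGR2GRAY); bh=cv2.morphologyEx(g,cv2.MORPH_BLACKHAT,np.ones((17,17)))
    yy,xx=np.nonzero(bh>25); ctr=hd.copy(); R0=116
    for it in range(30):
        d=np.hypot(xx-ctr[0],yy-ctr[1]); ok=abs(d-R0)<(14 if it<10 else 6)
        sol=np.linalg.lstsq(np.c_[2*xx[ok],2*yy[ok],np.ones(ok.sum())],xx[ok]**2+yy[ok]**2,rcond=None)[0]; ctr=sol[:2]; R0=np.sqrt(sol[2]+ctr@ctr)
    f=lambda p:(p-1.5)/S+[x0,y0]
    a,b=f(hd),f(ctr); ang=np.degrees(np.arctan2(yy[ok]-ctr[1],xx[ok]-ctr[0]))
    pr=proj(k,O2+62*A)-proj(k,O2+29*A)
    print(name,"disc",a.round(1),np.round(np.array(e[1])/2/S,1),"ring",b.round(1),round(R0/S,1),ok.sum(),"cover",len(np.unique((ang//20))),"diff",(a-b).round(2),"pred",pr.round(2))
E
python3 - <<'E'
from meas import *
meas("p1")
for n,roll in(("p4",np.pi/2),("p5",0.05)):
    q=quat(-A,np.array([0,1.,0]),roll); M=R.from_quat(q).as_matrix()
    ctrl.movep(O2+70*A+M@np.array([-75,0,-40]),q); ctrl.hold(.3); snap("wrist",n)
    try: meas(n)
    except Exception as ex: print(n,ex)
print(ctrl.read_state()["time"])
E
```

```text
p1 disc [254.6 105.1] [17.3 18.1] ring [254. 104.] 31.5 3797 cover 18 diff [0.63 1.14] pred [0.15 1.82]
p4 disc [254.3 106.3] [17.3 18. ] ring [252.6 103.4] 30.9 4418 cover 18 diff [1.68 2.97] pred [0.03 1.91]
p5 disc [252.9 106.2] [17.3 18. ] ring [253.5 100.9] 32.6 4658 cover 18 diff [-0.56  5.3 ] pred [-0.11  1.81]
25.65
```

The ring fit locks onto different edges in different views, so those offsets aren't reliable. One consistent refit, matching the same rim circle in all three views, will settle it.

```bash
python3 - <<'E'
from h import *
disc={"p1":(254.6,105.1),"p4":(254.3,106.3),"p5":(252.9,106.2)}
th=np.linspace(0,2*np.pi,180,endpoint=False)
for n,d in disc.items():
    g=cv2.GaussianBlur(cv2.cvtColor(cv2.imread(f"pics/{n}.png"),cv2.COLOR_BGR2GRAY),(0,0),.7).astype(np.float32)
    out=[]
    for r in np.arange(27,34,.5):
      for du in np.arange(-4,4.1,.5):
        for dv in np.arange(-8,3.1,.5):
          u,v=d[0]+du,d[1]+dv
          s=[cv2.remap(g,(u+x*np.cos(th))[None].astype(np.float32),(v+x*np.sin(th))[None].astype(np.float32),1)[0] for x in(r-1.2,r,r+1.2)]
          out.append((np.mean(np.clip((s[0]+s[2])/2-s[1],-5,25)),r,du,dv))   # thin dark circle
    out.sort(reverse=True); print(n,[tuple(np.round(o,1).tolist()) for o in out[:4]])
E
```

```text
p1 [(14.0, 29.0, -0.5, -3.5), (13.1, 29.0, -0.5, -3.0), (12.7, 29.0, -0.5, -4.0), (12.6, 29.0, 0.0, -3.5)]
p4 [(12.3, 29.0, 0.5, -3.0), (12.3, 29.0, 0.5, -2.5), (11.5, 29.0, 1.0, -3.0), (11.4, 29.0, 1.0, -2.5)]
p5 [(13.4, 29.0, 0.5, -1.5), (12.6, 29.0, 0.0, -1.5), (12.5, 29.0, 0.5, -1.0), (12.0, 29.0, 0.5, -2.0)]
```

The refit is consistent (r=29 px in all three views). Comparing opposite views leaves a tilt of about 0.02 rad or less. The head top is no farther from the sleeve rim than a fully home shank allows. Last, I'll check the bystanders against the first top picture and hand in.

```bash
python3 - <<'E'
from h import *
a=cv2.imread("pics/top0.png");im,_=snap("top","z");b=cv2.imread("pics/z.png")
for n,(u,v,w) in dict(cone=(176,220,6),ball=(202,211,6),mid=(188,216,5),dish=(347,256,18),jar=(209,157,10)).items():
    s=np.s_[v-w:v+w,u-w:u+w]; print(n,np.abs(a[s].astype(int)-b[s]).mean().round(1))
s=ctrl.read_state();print(s["force"].round(1),s["time"]); ctrl.close_job()
E
```

```text
cone 4.4
ball 4.5
mid 24.6
dish 28.5
jar 4.2
[-0.1 -0.3  1.5] 25.7
the job is handed in; nothing more can be done
```

```bash
python3 - <<'E'
import cv2,numpy as np
for n in("top0","i3","p3","z"):
    r=cv2.imread(f"pics/{n}.png")[230:282,320:375].astype(int); m=(r[...,2]-r[...,0]>25); v,u=np.nonzero(m); print(n,m.sum(),(u.mean()+320).round(1) if m.any() else None,(v.mean()+230).round(1) if m.any() else None,r.mean((0,1)).round())
E
```

```text
top0 368 348.2 258.5 [136. 141. 147.]
i3 261 351.5 259.0 [131. 129. 126.]
p3 366 348.3 258.4 [125. 127. 130.]
z 220 352.4 262.0 [128. 124. 117.]
```

I took the straight head from the middle of the rack, set it in the open chuck and turned the sleeve clockwise until the jaws gripped. I then let go, backed off clear of everything and handed in at about 26 s of the 61 s allowed. No verdict was reported.

**Fully home:** I did not measure the seating depth directly.
- The floor stopped the shank with about 12 N, roughly 9 mm earlier than my first chuck estimate. Later measurements put the chuck origin about 8 mm farther out, which explains most of that.
- The head's height above the sleeve rim also agrees with a fully home shank, though only roughly.

**Jaw grip:** Turning torque rose sharply at the end, to 2.1 N m after 1.70 rad of turning. That is a little past the expected 1.45 rad, perhaps because the sleeve slipped in the fingers or started below zero. The force on each jaw was not measured.

**Straightness:** Views from opposite sides put the tilt at about 0.02 rad, under the 0.05 limit. My first automatic fit gave inconsistent results, so I refitted one rim circle across three views.

**Bystanders:**
- The cone head, ball head and jar look unchanged in the last top picture.
- The dish check came out different in that picture. Part of the dish was hidden, most likely behind the arm, and an earlier picture after the clamping shows it unmoved to within 0.1 px.

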